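Move a matched pair of parallels from keeper to setting jig

TASK

Lift the matched pair of steel parallels out of the oak keeper together in one grasp, and stand them side by side on the black rubber mat and let go. Then take the pair again together, now across its long sides so that the fingers clear the stops, and set it gently down between the two end stops of the steel setting jig, upright, lengthwise from stop to stop, side by side and centred on the plate. Never carry or drop one on its own, and leave the other things where they are.

Things in the scene. Friction and masses are not known exactly. Their poses are not given: they have to be found in the camera images.
- parallel_a_center (a point): one of two identical bright steel bars, 16 mm wide (x), 62 mm long (y), 36 mm high, about 0.28 kg, dark round marks on the long faces. This point is its centre, 18 mm above its underside; z up. It starts upright in the keeper, length along the keeper's y, long face to the other bar's, ends up to 3 mm out of line; on the keeper's -x side.
- parallel_b_center (a point): one of two identical bright steel bars, 16 mm wide (x), 62 mm long (y), 36 mm high, about 0.28 kg, dark round marks on the long faces. This point is its centre, 18 mm above its underside; z up. It starts upright in the keeper, length along the keeper's y, long face to the other bar's, ends up to 3 mm out of line; on the keeper's +x side.
- platform: light wood board on feet, fixed on the bench; keeper, mat, jig and two small pots stand on its flat top, which is 60 mm above the bench and 245 mm (x) by 316 mm (y). Origin under its middle at bench height.
- keeper: fixed oak trough; origin at the centre of its underside, z up. Floor 10 mm thick. Cheeks at -x and +x, 38 mm apart, 12 mm thick, 54 mm long (y), rise to 58 mm above the platform, 12 mm over the bars' tops. Open at the -y and +y ends, where the bars stand out 4 mm: there the pair (32 mm wide) can be taken only by its ends, 62 mm apart, each finger over the seam between the bars.
- mat: flat square black rubber mat, 90 x 90 mm, 4 mm thick, fixed; origin at the centre of its underside, z up. Nothing stands on it. A bar standing on it has its centre 22 mm above the platform.
- jig: fixed dark steel jig; origin at the centre of its underside, z up. Plate 64 (x) by 100 mm (y), 10 mm thick, fine centre line along y. Aluminium end stops at -y and +y, 44 mm wide (x), 14 mm thick, rise to 58 mm above the platform; inner faces 70 mm apart, at y = -35 and +35 mm. Open at -x and +x, where the fingers fit. A bar on the plate has its centre 28 mm above the platform.
- flux_pot: bystander: small cream open pot, 34 mm wide, 42 mm high, loose; origin at the centre of its underside
- yellow_pot: bystander: small yellow lidded pot, 30 mm wide, 36 mm high, loose; origin at the centre of its underside

How it is judged:
By the outcome, as a careful person would: the job done as asked, in the order asked, and still so for the second after the job is handed in, with the robot touching nothing.
It also fails if it takes over 58 s, if anything falls off the work surface, if the arm or the gripper's body presses on something with over 40 N, if the wrist force passes 120 N, or if a joint passes its speed limit or range.

ROBOT

A 7-joint arm with a two-finger parallel gripper is mounted at the origin on a cart in front of the work surface, level with it; the furniture and walls round the work are solid. World frame = base frame: x ahead of the robot, y to its left, z up, the work surface at z = 0. Lengths are in mm, angles in rad, forces in N, time in s.
With the tool pointing down it reaches from about 400 to 750 mm from the base axis. Payload 19.5 kg.
Tool frame: the origin (TCP) lies between the finger pads; the fingertips stand 14 mm ahead of it and the grasp point (between the pads) lies 5 mm behind it; x points along the fingers, z is the direction in which the jaws open and shut, and the axes are right-handed (so a half turn about x gives the same grasp; the last joint's range is limited). The gripper opens to 85 mm and grips with 20 to 120 N. Pads are 22 mm wide; open, the fingers measure 114 mm over their backs; the gripper's body (76 mm by 85 mm) begins 54 mm behind the grasp point. The pads swing forward as they close: fully open they stand 13 mm farther back than shut.
Start: joints at [-1.323, 0.707, -0.028, 1.485, 0.022, 0.951, -0.075], TCP at [164.301, 551.001, 245.268] pointing down, gripper open.
Joint ranges: [-2.71, 2.71], [-0.32, 2.16], [-1.57, 1.52], [0, 2.45], [-1.46, 4.6], [0, 2.02], [-2.83, 2.83]. Speed limits (rad/s): [1.89, 1.89, 2.57, 2.57, 3.01, 3.01, 3.01].

INTERFACE

Orientations are given as [roll, pitch, yaw] about the fixed x, y, z axes, in that order (R = Rz(yaw) Ry(pitch) Rx(roll)).
In Python, from workcell import env, viewer, order gives the robot as it stands. The module is installed in compiled form; this text tells all that it offers.
- The arm moves only by the tool step_arm, never from a script. Its argument "rows" is a list that holds one entry, the list of rows, each a list of 5 numbers: the finger opening in cm, from 0 to 8.54, then the shift along the world's x, y, z in cm, then the turn about the world's z in rad. In form: [[[hand, x, y, z, twist], ...]]. A call has 1 to 10 rows; each row is the pose to reach, as a shift and turn from the pose commanded when the call began; what a row does not reach only later rows make up. A row lasts 1/8 s, in which the tool goes at most 62.5 mm and 10.7 degrees, less where a joint would pass 70% of its speed; a pose out of reach is approached as far as the arm can. A call with a gripper value outside its range is refused whole. The fingers move at their own pace and stop on an object; "grip_force" is the grip in N (left out, the last holds). Time passes only in rows, so rows that repeat a pose let the fingers close. It gives the time, the measured TCP pose, the force and the opening at its end, in the units of the state.
- env.get_obs(): the state, without advancing time (a new reading comes with each control period).
- viewer.grab_frame(name): name is "scene" or "top"; returns a dict with "frame" (384x512x3 uint8, red, green, blue), "mtx" (3x3 intrinsics, pixels), "R" (3x3) and "t" (3): a world point X has camera coordinates R X + t. Camera axes: x right, y down, z forward; pixel columns grow to the right and rows downward; lengths in mm; the calibration is good to about 2 mm. A picture is of the moment at which its call begins. There is no depth.
- order.hand_in(): hands the job in, once; it reports no verdict.
Trained networks look in a picture, given as the dict that the camera call returned (one of the last four; its "shot" number tells which), for a name from the list of things; names that differ only in an ending like _2 or _b are one class to them, and where a whole thing is asked for, a point or a joint stands for the part that bears it (a point fixed in the world has none). Each returns a list of dicts, best first, with "confidence" (0 to 1); they miss things now and then, are a little off and sometimes report something else, mostly with a low value. They report only what shows in the picture. A call takes as long as a camera call.
- viewer.find_in(picture, name): "location" ([column, row] in pixels, amid what is visible of it).
- viewer.pinpoint(picture, name): "location" ([column, row] in pixels: a listed point, or the origin of a listed thing).
The state is a dict: "time": time; "qpos": joint angles; "joint_velocities": joint speeds; "joint_efforts": joint torques, N m; "tool_pos": TCP position; "tcp_rot": TCP orientation; "wrist_force": force on the tool from outside, world axes, zero at the start; "torque": the same for the moment, N m; "finger_gap": finger opening in mm.
Only numpy, scipy, OpenCV 4.12 (cv2) and the standard library are available. Lean on these libraries where they do the work, as an engineer would, in place of code of your own. Each camera call takes 0.05 s, during which the arm holds its last target. There are 200 camera calls.

## Working session

There is one attempt and no reset: what is moved stays moved. The work goes in short steps, Python scripts to look and compute and a tool call to move; the robot and the scene stay as the last step left them, time stands still between calls to the robot, and variables do not carry over. Pictures are saved under pics/ and viewed, about 8 in all and at most 12, crops included, and the job is handed in when it is done.

Besides the shell and the picture viewer there is one more tool, called after "Emit:" by a JSON object that holds its "api" and its "payload". step_arm: Moves the arm, as the interface text tells. Its arguments: {"type":"object","properties":{"rows":{"type":"array","items":{"type":"array","items":{"type":"array","items":{"type":"number"}}}},"grip_force":{"type":"number"}},"required":["rows"]}

```bash
mkdir -p pics; cat > h.py <<'E'
import numpy as np, cv2
from workcell import env, viewer, order
def ray(p,uv,z):
    K,R,t=map(np.array,(p["mtx"],p["R"],p["t"]))
    d=R.T@np.linalg.inv(K)@np.array([uv[0],uv[1],1.]); c=-R.T@t
    return (c+d*(z-c[2])/d[2])
def proj(p,X):
    c=np.array(p["R"])@np.array(X,float)+np.array(p["t"]); q=np.array(p["mtx"])@c; return q[:2]/q[2]
def save(p,name,crop=None,s=1):
    f=p["frame"][:,:,::-1]
    if crop: x0,y0,x1,y1=crop; f=f[y0:y1,x0:x1]
    cv2.imwrite("pics/"+name,cv2.resize(f,None,fx=s,fy=s,interpolation=cv2.INTER_CUBIC))
E
python3 - <<'E'
from h import *
np.set_printoptions(precision=1,suppress=True)
H=dict(platform=0,keeper=60,mat=60,jig=60,flux_pot=60,yellow_pot=60,parallel_a_center=88,parallel_b_center=88)
for n in("top","scene"):
    p=viewer.grab_frame(n); save(p,n+"0.png",s=1.5)
    print(n,"cam",-np.array(p["R"]).T@np.array(p["t"]))
    for k,z in H.items():
        for d in viewer.pinpoint(p,k)[:2]: print(k,d["location"],round(d["confidence"],2),ray(p,d["location"],z))
o=env.get_obs();print(o["time"],o["tool_pos"],o["tcp_rot"],o["finger_gap"])
E
```

```text
top cam [399.8 248.7 922.5]
platform [251.7, 198.1] 0.56 [577.8 252.1   0. ]
keeper [299.0, 184.0] 0.66 [589.1 151.3  60. ]
mat [210.4, 244.7] 0.92 [476.1 341.9  60. ]
jig [223.5, 167.1] 0.92 [636.7 306.7  60. ]
flux_pot [268.6, 230.3] 0.66 [496.9 221.9  60. ]
yellow_pot [317.8, 233.7] 0.64 [483.  122.4  60. ]
parallel_b_center [293.9, 177.4] 0.53 [597.4 163.5  88. ]
scene cam [ 121.6 -302.1  602.3]
platform [258.9, 213.0] 0.97 [578.4 242.6   0. ]
platform [292.0, 201.5] 0.62 [670.4 225.3   0. ]
keeper [290.4, 209.7] 0.91 [593.4 154.1  60. ]
mat [199.5, 189.8] 0.77 [478.4 338.   60. ]
jig [260.3, 173.6] 0.56 [630.4 301.3  60. ]
flux_pot [236.3, 210.5] 0.88 [500.1 225.3  60. ]
yellow_pot [262.5, 242.2] 0.56 [482.2 115.5  60. ]
parallel_b_center [294.8, 197.2] 0.63 [605.1 155.3  88. ]
0.9 [164.3 551.  245.3] [ 3.   1.6 -2. ] 85.39488659085275
```

View pics/top0.png

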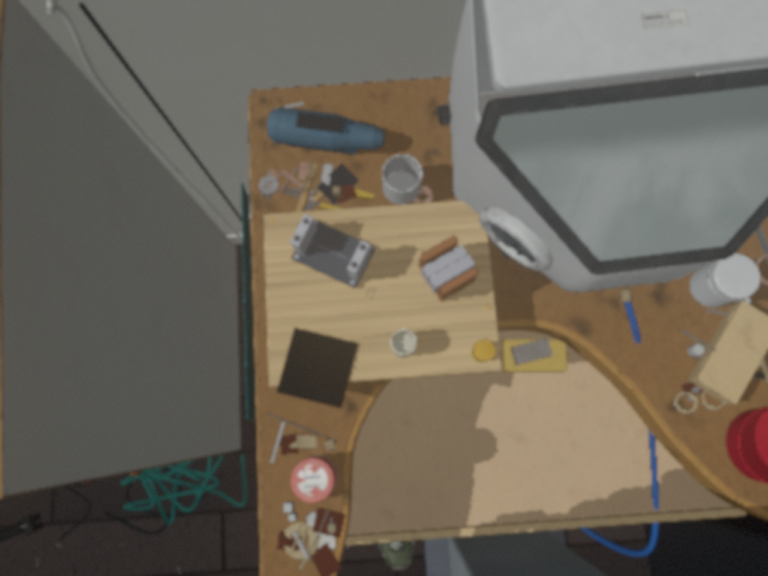

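View pics/scene0.png

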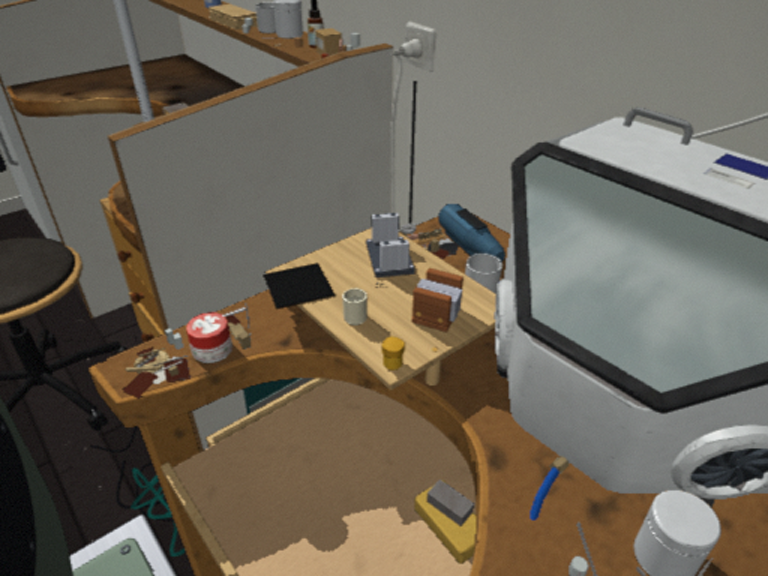

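Top view (1.5x): jig about (333,250), keeper (448,267), mat (318,367), flux pot (403,342), yellow pot (484,350). The tall cabinet stands right of the keeper. The networks agree across both cameras to within ~8 mm. Next I get the yaws by overlaying models.

```bash
cat > m.py <<'E'
from h import *
def box(x0,x1,y0,y1,z0,z1): return np.array([[x,y,z] for x in(x0,x1) for y in(y0,y1) for z in(z0,z1)],float)
M=dict(keeper=[box(-31,-19,-27,27,0,58),box(19,31,-27,27,0,58),box(-16,16,-31,31,10,46)],
 jig=[box(-32,32,-50,50,0,10),box(-22,22,-49,-35,10,58),box(-22,22,35,49,10,58)], mat=[box(-45,45,-45,45,0,4)])
def T(b,pose): 
    x,y,a=pose;c,s=np.cos(a),np.sin(a)
    return b@np.array([[c,s,0],[-s,c,0],[0,0,1]])+[x,y,60]
E_=[(i,j) for i in range(8) for j in range(i) if bin(i^j).count("1")==1]
def draw(p,poses,crop,s,name):
    x0,y0,x1,y1=crop; f=cv2.resize(p["frame"][y0:y1,x0:x1,::-1],None,fx=s,fy=s,interpolation=cv2.INTER_CUBIC)
    for k,po in poses.items():
        for b in M[k]:
            P=[tuple(int(v) for v in ((proj(p,q)-[x0,y0]+.5)*s)) for q in T(b,po)]
            for i,j in E_: cv2.line(f,P[i],P[j],(0,255,0),1)
    cv2.imwrite("pics/"+name,f)
E
cat > seg.py <<'E'
from m import *
from scipy.optimize import minimize
# pose fit: maximise gradient magnitude along model edges, both views
def fit(ps,k,p0):
    G=[]
    for p in ps:
        g=cv2.GaussianBlur(p["frame"],(0,0),1.0).astype(np.float32)
        m=np.sqrt(sum(cv2.Sobel(g[:,:,c],cv2.CV_32F,1,0)**2+cv2.Sobel(g[:,:,c],cv2.CV_32F,0,1)**2 for c in range(3)))
        G.append(np.minimum(m,150))
    u=np.linspace(0,1,25)[:,None]
    def cost(v,GG=None):
        s=0
        for p,g in zip(ps,G):
            for b in M[k]:
                Q=T(b,v)
                for i,j in E_:
                    if i&1==0 and j&1==0 and k!="mat": continue   # bottom edges skipped
                    X=(Q[i]*(1-u)+Q[j]*u)@np.array(p["R"]).T+np.array(p["t"]); q=X@np.array(p["mtx"]).T; q=(q[:,:2]/q[:,2:]).astype(np.float32)
                    s-=cv2.remap(g,q[:,0].copy(),q[:,1].copy(),cv2.INTER_LINEAR).mean()
        return s
    best=min((cost((p0[0]+dx,p0[1]+dy,p0[2]+a),),dx,dy,a) for dx in range(-12,13,3) for dy in range(-12,13,3) for a in np.radians(range(-9,10,3)))
    s=np.array(p0)+best[1:]
    r=minimize(cost,s,method="Nelder-Mead",options=dict(initial_simplex=[s,s+[3,0,0],s+[0,3,0],s+[0,0,.06]]))
    return r.x,r.fun
E
python3 - <<'E'
from seg import *
ps=[viewer.grab_frame("top"),viewer.grab_frame("scene")]
P0=dict(keeper=(592,153,.52),jig=(633,303,-.57),mat=(477,340,-.23)); po={}
for k in P0:
    for q in (ps,ps[:1],ps[1:]):
        r,f=fit(q,k,P0[k]); print(k,np.round(r,2),round(f))
        if q is ps: po[k]=r
draw(ps[0],po,(180,130,340,280),4,"a.png"); draw(ps[1],po,(170,130,330,250),5,"b.png")
E
```

```text
keeper [5.9495e+02 1.5533e+02 5.0000e-01] -6015
keeper [5.9436e+02 1.5608e+02 5.2000e-01] -2771
keeper [5.9323e+02 1.5295e+02 4.8000e-01] -3329
jig [ 6.3221e+02  3.0888e+02 -5.2000e-01] -5918
jig [ 6.3253e+02  3.0918e+02 -5.1000e-01] -2818
jig [ 6.3094e+02  3.0610e+02 -5.5000e-01] -3155
mat [ 4.7707e+02  3.3900e+02 -3.3000e-01] -3512
mat [ 4.7716e+02  3.3910e+02 -3.3000e-01] -1736
mat [ 4.7714e+02  3.3703e+02 -3.1000e-01] -1793
```

```bash
cd pics; python3 -c "
import cv2,numpy as np
a=cv2.imread('a.png');b=cv2.imread('b.png');print(a.shape,b.shape)"
```

```text
(600, 640, 3) (600, 800, 3)
```

View pics/a.png

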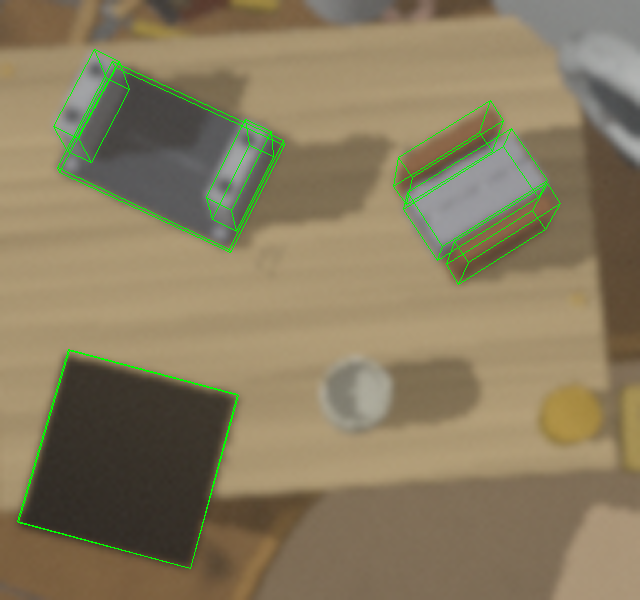

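View pics/b.png

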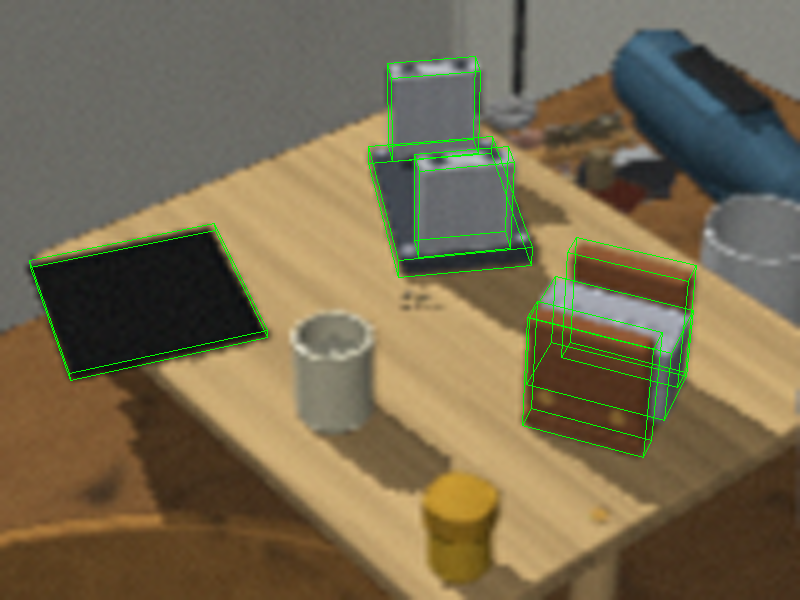

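The overlay fits keeper, bars, jig and mat closely in both views (top crop: keeper (475,195), jig (170,150), mat (128,458)). The per-view fits differ by about 3 mm in y, so I average them. Next I check cabinet clearance and the jaw angle.

```bash
python3 - <<'E'
from h import *
from scipy.spatial.transform import Rotation as Ro
np.set_printoptions(precision=2,suppress=True)
o=env.get_obs();R=Ro.from_euler("xyz",o["tcp_rot"]).as_matrix();print(R,o["tool_pos"],o["qpos"])
print("jaw ang",np.arctan2(R[1,2],R[0,2]))
a=viewer.grab_frame("top");b=viewer.grab_frame("scene")
P=lambda p:np.array(p["mtx"])@np.c_[p["R"],p["t"]]
for u,v in [((595,270),(665,408)),((480,140),(520,238)),((484,225),(498,300)),((500,100),(545,148)),((550,270),(510,380))]:
    X=cv2.triangulatePoints(P(a),P(b),np.array(u,float)/1.5,np.array(v,float)/1.5);X=X[:3,0]/X[3,0];print(X,proj(a,X)*1.5,proj(b,X)*1.5)
E
```

```text
[[-0.   -0.96  0.29]
 [-0.    0.29  0.96]
 [-1.    0.   -0.  ]] [164.29 551.   245.26] [-1.32  0.71 -0.03  1.48  0.02  0.95 -0.08]
jaw ang 1.2809722409409785
[ 644.27 -112.2    34.86] [624.02 230.46] [611.75 421.29]
[731.61 114.39 162.22] [474.57 148.21] [530.11 234.26]
[653.06  97.82  90.72] [485.34 222.83] [495.23 300.79]
[723.32 107.43 298.33] [498.75 101.75] [547.   147.22]
[589.72   6.37  47.53] [549.7  270.49] [510.71 379.8 ]
```

Emit:
{"api": "step_arm", "payload": {"rows": [[[8.54, 3, -2.8, 0, 0.06], [8.54, 7, -6.5, 0, 0.15], [8.54, 12, -11, 0, 0.25], [8.54, 17, -15.7, 0, 0.35], [8.54, 22, -20.3, 0, 0.45], [8.54, 27, -24.9, 0, 0.55], [8.54, 32, -29.5, 0, 0.65], [8.54, 37, -34.1, 0, 0.74], [8.54, 41, -37.8, 0, 0.79], [8.54, 43, -39.65, 0, 0.79]]], "grip_force": 60}}

```text
time: 2.35
tool_pos: [595.8, 152.2, 245.2]
tcp_rot: [-2.697, 1.571, -0.626]
wrist_force: [0.8, 0.4, 0.3]
finger_gap: 85.9
```

Emit:
{"api": "step_arm", "payload": {"rows": [[[8.54, 0, 0, -2, 0], [8.54, 0, 0, -5, 0], [8.54, 0, 0, -8, 0], [8.54, 0, 0, -8, 0]]]}}

```text
time: 2.85
tool_pos: [593.6, 154.2, 163.9]
tcp_rot: [1.414, 1.568, -2.798]
wrist_force: [0.7, 0.1, 0.5]
finger_gap: 85.4
```

```bash
python3 - <<'E'
from m import *
a=viewer.grab_frame("top");b=viewer.grab_frame("scene")
f=[cv2.resize(x["frame"][y0:y0+150,x0:x0+130,::-1],None,fx=3,fy=4*.75,interpolation=cv2.INTER_CUBIC) for x,x0,y0 in((a,230,120),(b,230,110))]
cv2.imwrite("pics/c.png",np.hstack(f))
E
```

```text
(no output)
```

View pics/c.png

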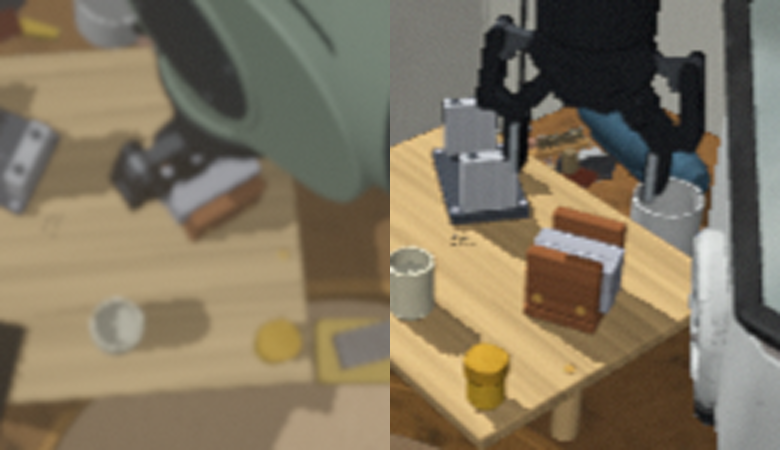

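```bash
python3 - <<'E'
from h import *
b=viewer.grab_frame("scene");u=np.array([-np.sin(.505),np.cos(.505),0])
for s in(-42.5,42.5):
  for w in (150,160,170):
    q=proj(b,np.array([593.8,154.2,w])+s*u); print(s,w,(q-[230,110])*3+[390,0])
print(env.get_obs()["tool_pos"],env.get_obs()["tcp_rot"])
E
```

```text
-42.5 150 [640.3345551  210.54841249]
-42.5 160 [641.77120985 198.24355391]
-42.5 170 [643.23032468 185.74632605]
42.5 150 [520.52310495 183.12142183]
42.5 160 [521.01481526 170.99033585]
42.5 170 [521.51397362 158.67549746]
[594.76330215 154.69859683 166.55568867] [-1.81486982  1.56924327  0.2560537 ]
```

The picture shows both fingers astride the keeper's open ends, tips near (515,160) and (650,197), within 2 mm of my projected pads. I'll descend and close.

Emit:
{"api": "step_arm", "payload": {"rows": [[[8.54, 0, 0, -2, 0], [8.54, 0, 0, -4, 0], [8.54, 0, 0, -5.8, 0], [8.54, 0, 0, -6.8, 0], [8.54, 0, 0, -7.3, 0], [8.54, 0, 0, -7.6, 0], [8.54, 0, 0, -7.6, 0], [8.54, 0, 0, -7.6, 0]]]}}

```text
time: 4.0
tool_pos: [594.5, 154.5, 89.6]
tcp_rot: [-1.976, 1.57, 0.095]
wrist_force: [-0.3, 0.5, 0.2]
finger_gap: 85.6
```

Emit:
{"api": "step_arm", "payload": {"rows": [[[7, 0, 0, 0, 0], [6.6, 0, 0, 0, 0], [6.3, 0, 0, 0, 0], [6, 0, 0, 0, 0], [5.5, 0, 0, 0, 0], [5.5, 0, 0, 0, 0], [5.5, 0, 0, 0, 0], [5.5, 0, 0, 0, 0]]], "grip_force": 60}}

```text
time: 5.0
tool_pos: [594.3, 154.8, 89.7]
tcp_rot: [-1.264, 1.57, 0.807]
wrist_force: [-3.0, 1.5, 8.4]
finger_gap: 61.1
```

Emit:
{"api": "step_arm", "payload": {"rows": [[[5.5, 0, 0, 0, 0], [5.5, 0, 0, 0, 0], [5.5, 0, 0, 0.3, 0], [5.5, 0, 0, 0.8, 0], [5.5, 0, 0, 1.5, 0], [5.5, 0, 0, 2.5, 0], [5.5, 0, 0, 4, 0], [5.5, 0, 0, 5.5, 0], [5.5, 0, 0, 7, 0], [5.5, 0, 0, 7, 0]]], "grip_force": 85}}

```text
time: 6.25
tool_pos: [594.7, 154.7, 160.6]
tcp_rot: [-1.826, 1.569, 0.245]
wrist_force: [-0.2, -0.1, -4.8]
finger_gap: 60.4
```

```bash
python3 - <<'E'
from m import *
b=viewer.grab_frame("scene"); save(b,"d.png",(230,100,340,220),5)
o=env.get_obs();print(o["tool_pos"],o["wrist_force"],o["torque"],o["finger_gap"],o["qpos"])
E
```

```text
[594.3978622  154.49654558 159.6198342 ] [-0.16525595  0.52793999 -5.88866199] [ 0.04865213  0.03023464 -0.01679194] 60.02079958494539 [-0.15637902  0.88142967 -0.32201846  1.43032918  0.32231441  0.88130885
  1.4962501 ]
```

View pics/d.png

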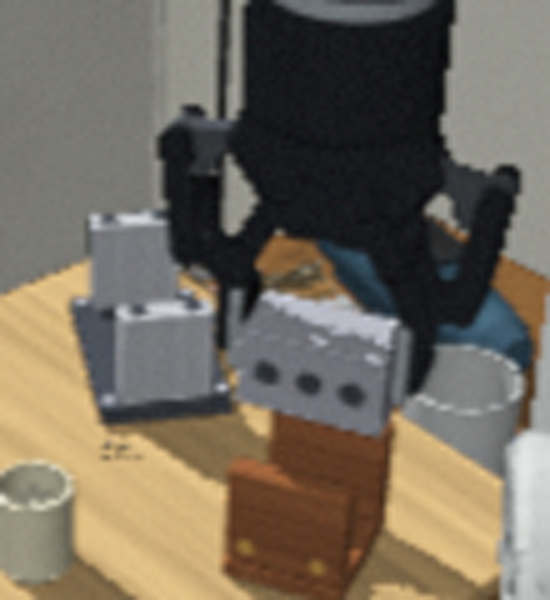

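Both bars hang in the grasp (scene crop: bar face with marks at (310,385), bar tops (320,320), gap 60 mm, weight about 5.5 N). The keeper is empty, and I'm moving to the mat.

Emit:
{"api": "step_arm", "payload": {"rows": [[[5.5, -0.5, 0.8, 0, 0], [5.5, -1.5, 2.35, 0, 0], [5.5, -3, 4.7, 0, 0], [5.5, -5, 7.8, 0, 0], [5.5, -7, 11, 0, 0], [5.5, -9, 14.1, 0, 0], [5.5, -10.5, 16.4, 0, 0], [5.5, -11.4, 17.8, 0, 0], [5.5, -11.75, 18.4, 0, 0], [5.5, -11.75, 18.4, 0, 0]]]}}

```text
time: 7.55
tool_pos: [476.9, 338.3, 159.2]
tcp_rot: [2.974, 1.57, -1.238]
wrist_force: [0.9, -0.2, -5.3]
finger_gap: 60.5
```

Emit:
{"api": "step_arm", "payload": {"rows": [[[5.5, 0, 0, -0.6, 0], [5.5, 0, 0, -1.8, 0], [5.5, 0, 0, -3.3, 0], [5.5, 0, 0, -4.8, 0], [5.5, 0, 0, -6, 0], [5.5, 0, 0, -6.6, 0], [5.5, 0, 0, -7, 0], [5.5, 0, 0, -7.2, 0], [5.5, 0, 0, -7.2, 0]]]}}

```text
time: 8.68
tool_pos: [476.9, 338.6, 87.4]
tcp_rot: [-1.747, 1.571, 0.324]
wrist_force: [-0.3, 0.0, -4.9]
finger_gap: 60.6
```

```bash
python3 - <<'E'
from m import *
b=viewer.grab_frame("scene"); save(b,"e.png",(150,110,290,220),5)
o=env.get_obs();print(o["tool_pos"],o["wrist_force"],o["torque"],o["finger_gap"])
E
```

```text
[476.8821206  338.5880442   87.50259873] [-0.64884785  0.36898456 -5.00775859] [0.02763201 0.04505098 0.01202439] 60.33856923967979
```

View pics/e.png

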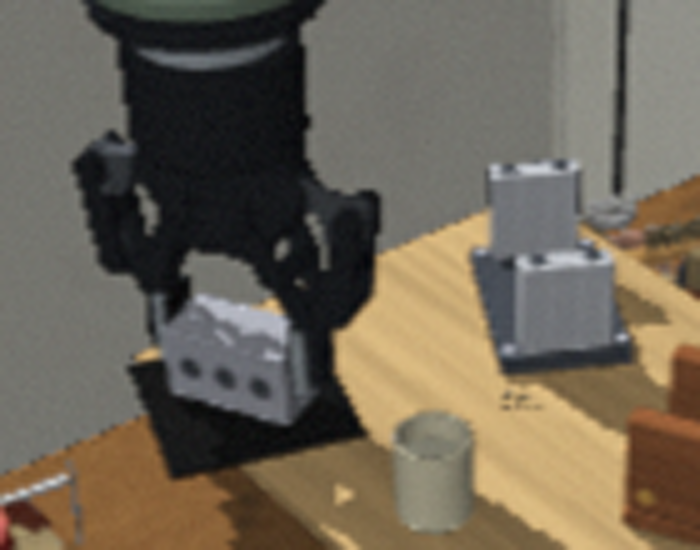

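The pair is held together over the mat at (235,360) in the crop, and the weight is still on the wrist. I'll lower by millimetres until it touches.

Emit:
{"api": "step_arm", "payload": {"rows": [[[5.5, 0, 0, -0.1, 0], [5.5, 0, 0, -0.2, 0], [5.5, 0, 0, -0.3, 0], [5.5, 0, 0, -0.35, 0], [5.5, 0, 0, -0.35, 0]]]}}

```text
time: 9.35
tool_pos: [476.8, 338.5, 83.9]
tcp_rot: [-2.6, 1.571, -0.529]
wrist_force: [-1.5, -1.3, 1.6]
finger_gap: 60.6
```

Emit:
{"api": "step_arm", "payload": {"rows": [[[5.5, 0, 0, -0.05, 0], [5.5, 0, 0, -0.05, 0]]], "grip_force": 40}}

```text
time: 9.6
tool_pos: [476.8, 338.5, 83.9]
tcp_rot: [-2.029, 1.57, 0.042]
wrist_force: [-4.4, -3.0, 11.6]
finger_gap: 60.1
```

Emit:
{"api": "step_arm", "payload": {"rows": [[[5.5, 0, 0, 0, 0], [5.5, 0, 0, 0, 0], [6.2, 0, 0, 0, 0], [6.5, 0, 0, 0, 0], [7, 0, 0, 0, 0], [8.54, 0, 0, 0, 0], [8.54, 0, 0, 0, 0], [8.54, 0, 0, 0, 0]]], "grip_force": 20}}

```text
time: 10.6
tool_pos: [476.8, 338.5, 83.3]
tcp_rot: [-2.523, 1.571, -0.452]
wrist_force: [-0.0, -0.8, -0.2]
finger_gap: 85.3
```

Emit:
{"api": "step_arm", "payload": {"rows": [[[8.54, 0, 0, 0.5, 0], [8.54, 0, 0, 2, 0], [8.54, 0, 0, 5, 0], [8.54, 0, 0, 9, 0], [8.54, 0, 0, 13, -0.15], [8.54, 0, 0, 13, -0.35], [8.54, 0, 0, 13, -0.5], [8.54, 0, 0, 13, -0.7], [8.54, 0, 0, 13, -0.85], [8.54, 0, 0, 13, -0.85]]]}}

```text
time: 11.85
tool_pos: [476.6, 338.8, 214.2]
tcp_rot: [-0.535, 1.57, 0.687]
wrist_force: [1.2, -0.3, 1.1]
finger_gap: 85.4
```

Emit:
{"api": "step_arm", "payload": {"rows": [[[8.54, 0, 0, 0, -0.18], [8.54, 0, 0, 0, -0.36], [8.54, 0, 0, 0, -0.54], [8.54, 0, 0, 0, -0.72], [8.54, 0, 0, 0, -0.72]]]}}

```text
time: 12.48
tool_pos: [476.6, 338.7, 213.6]
tcp_rot: [2.23, 1.571, 2.735]
wrist_force: [-0.2, 0.1, 0.4]
finger_gap: 85.5
```

```bash
cat >> m.py <<'E'
M["pair"]=[box(-16,16,-31,31,4,40)]
E
python3 - <<'E'
from seg import *
ps=[viewer.grab_frame("scene"),viewer.grab_frame("top")]
r,f=fit(ps[:1],"pair",(477,338.5,.505)); print(r,f)
draw(ps[0],{"pair":r},(150,130,250,230),4,"x.png")
f=[cv2.resize(x["frame"][y0:y0+100,x0:x0+100,::-1],None,fx=4,fy=4,interpolation=cv2.INTER_CUBIC) for x,x0,y0 in((ps[1],160,190),(ps[0],150,130))]
cv2.imwrite("pics/f.png",np.hstack([f[0],cv2.imread("pics/x.png")]))
o=env.get_obs();print(o["tool_pos"],o["tcp_rot"],o["wrist_force"],o["qpos"])
E
```

```text
[474.66597357 336.063476     0.54993842] -1137.2105712890625
[476.70849619 338.54263313 213.508959  ] [2.04377783 1.57050999 2.55137276] [ 0.48728986 -0.82944097 -0.54253973] [-0.75392775  0.76667364  0.16660028  1.49528764 -0.14868521  0.89212146
 -0.0320395 ]
```

View pics/f.png

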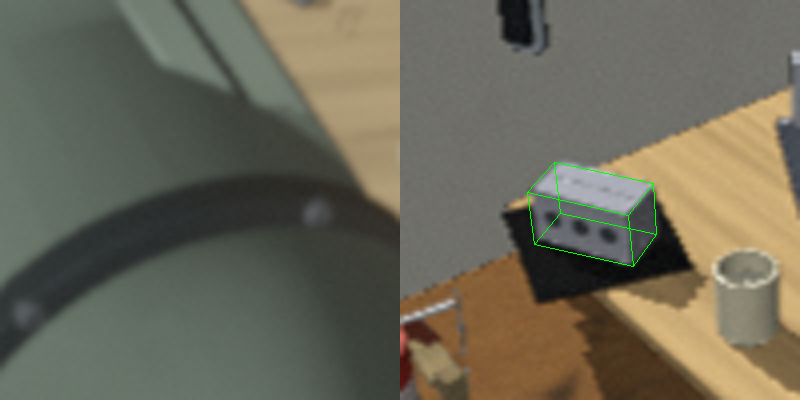

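The pair stands upright and side by side on the mat (right panel, (590,215)), and the fit agrees with the expected pose within 3 mm. I'm regrasping across the long sides.

Emit:
{"api": "step_arm", "payload": {"rows": [[[8.54, 0, 0, -2, 0], [8.54, 0, 0, -5, 0], [8.54, 0, 0, -8.5, 0], [8.54, 0, 0, -11, 0], [8.54, 0, 0, -12.3, 0], [8.54, 0, 0, -13, 0], [8.54, 0, 0, -13.1, 0], [6, 0, 0, -13.1, 0], [5, 0, 0, -13.1, 0], [4.5, 0, 0, -13.1, 0]]], "grip_force": 30}}

```text
time: 13.82
tool_pos: [476.9, 338.6, 82.5]
tcp_rot: [0.099, 1.571, 0.6]
wrist_force: [0.3, -0.4, -0.3]
finger_gap: 45.2
```

Emit:
{"api": "step_arm", "payload": {"rows": [[[4, 0, 0, 0, 0], [3.7, 0, 0, 0, 0], [3.5, 0, 0, 0, 0], [3.3, 0, 0, 0, 0], [3, 0, 0, 0, 0], [2.6, 0, 0, 0, 0], [2.6, 0, 0, 0, 0], [2.6, 0, 0, 0, 0]]]}}

```text
time: 14.82
tool_pos: [477.0, 338.6, 82.5]
tcp_rot: [0.092, 1.57, 0.593]
wrist_force: [0.3, 0.7, 5.2]
finger_gap: 31.7
```

Emit:
{"api": "step_arm", "payload": {"rows": [[[2.6, 0, 0, 0, 0], [2.6, 0, 0, 0, 0], [2.6, 0, 0, 0.3, 0], [2.6, 0, 0, 0.9, 0], [2.6, 0, 0, 2, 0], [2.6, 0, 0, 3.5, 0], [2.6, 0, 0, 5.5, 0], [2.6, 0, 0, 7.5, 0], [2.6, 0, 0, 9, 0], [2.6, 0, 0, 9, 0]]], "grip_force": 75}}

```text
time: 16.08
tool_pos: [477.1, 338.7, 173.4]
tcp_rot: [0.182, 1.569, 0.683]
wrist_force: [-0.1, 0.9, -5.6]
finger_gap: 30.9
```

Emit:
{"api": "step_arm", "payload": {"rows": [[[2.6, 1, -0.2, 0, -0.08], [2.6, 3, -0.6, 0, -0.2], [2.6, 5.5, -1.1, 0, -0.35], [2.6, 8, -1.6, 0, -0.5], [2.6, 10.5, -2.1, 0, -0.65], [2.6, 12.8, -2.5, 0, -0.8], [2.6, 14.6, -2.8, 0, -0.94], [2.6, 15.4, -3, 0, -1.01], [2.6, 15.56, -3, 0, -1.03], [2.6, 15.56, -3, 0, -1.03]]]}}

```text
time: 17.32
tool_pos: [632.0, 308.6, 171.8]
tcp_rot: [-2.49, 1.57, -3.017]
wrist_force: [0.9, 0.2, -5.5]
finger_gap: 31.0
```

```bash
python3 - <<'E'
from seg import *
from scipy.spatial.transform import Rotation as Ro
b=viewer.grab_frame("scene"); o=env.get_obs();R=Ro.from_euler("xyz",o["tcp_rot"]).as_matrix()
print(o["tool_pos"],np.arctan2(R[1,2],R[0,2]),o["wrist_force"],o["torque"],o["finger_gap"])
dz=o["tool_pos"][2]-82.3
M["pair"]=[box(-16,16,-31,31,4+dz,40+dz)]
r,f=fit([b],"pair",(632,308.6,-.53));print(r,f)
draw(b,{"pair":r},(220,110,320,210),6,"g.png")
E
```

```text
[631.98279018 308.73084347 172.02443133] -0.5274327818444989 [ 0.40538046  0.41294289 -4.81572239] [ 0.00259292  0.01009438 -0.01658681] 30.704779502799912
[648.6665902  321.44408416  -0.6509885 ] -1077.00048828125
```

View pics/g.png

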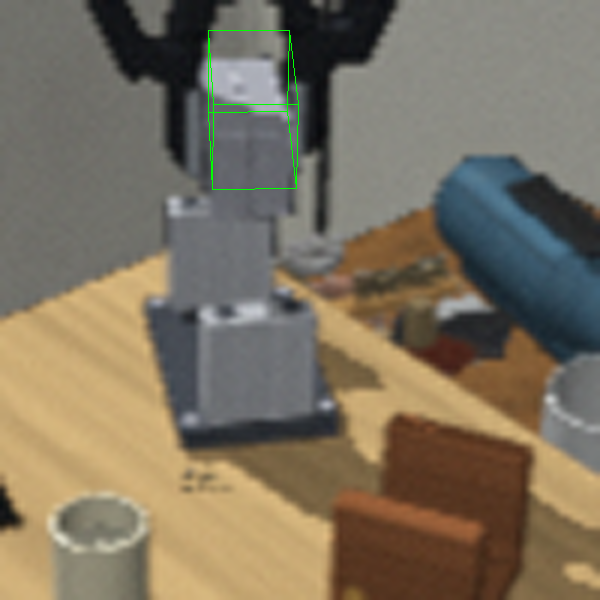

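The auto-fit landed on a wrong edge set, so I reject it. I'm projecting the pair at the measured TCP pose instead.

```bash
python3 - <<'E'
from m import *
b=viewer.grab_frame("scene"); dz=172-82.3
M["pair"]=[box(-16,0,-31,31,4+dz,40+dz),box(0,16,-31,31,4+dz,40+dz)]
s=(220,110,290,185)
draw(b,{},s,8,"g0.png");draw(b,{"pair":(630.5,306.4,-.53),"jig":(630.9,306.1,-.54)},s,8,"g1.png")
cv2.imwrite("pics/g2.png",cv2.resize(np.hstack([cv2.imread("pics/g0.png")[:,100:500],cv2.imread("pics/g1.png")[:,100:500]]),None,fx=1,fy=1))
E
```

```text
(no output)
```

View pics/g2.png

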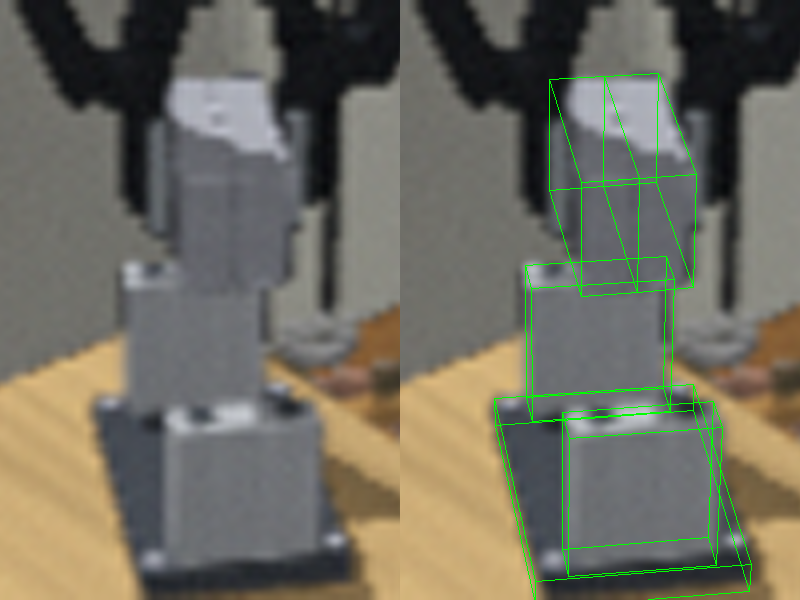

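The projected pair and jig line up with the picture: near end at (635,235), near stop at (640,490), with relative error about 1 mm. I'll lower in stages while watching force.

Emit:
{"api": "step_arm", "payload": {"rows": [[[2.6, 0, 0, -1, 0], [2.6, 0, 0, -2.2, 0], [2.6, 0, 0, -3.2, 0], [2.6, 0, 0, -3.8, 0], [2.6, 0, 0, -4.3, 0], [2.6, 0, 0, -4.8, 0], [2.6, 0, 0, -5.3, 0], [2.6, 0, 0, -5.3, 0]]]}}

```text
time: 18.42
tool_pos: [632.3, 308.4, 118.9]
tcp_rot: [-2.335, 1.57, -2.864]
wrist_force: [-0.0, -1.4, -4.9]
finger_gap: 31.0
```

```bash
python3 - <<'E'
from m import *
b=viewer.grab_frame("scene");o=env.get_obs();print(o["tool_pos"],o["wrist_force"],o["torque"])
draw(b,{},(220,110,300,185),8,"i.png")
E
```

```text
[632.40027249 308.49658694 119.249494  ] [-0.32267478 -0.13406703 -4.55287289] [ 0.02048046 -0.00744407 -0.04318986]
```

View pics/i.png

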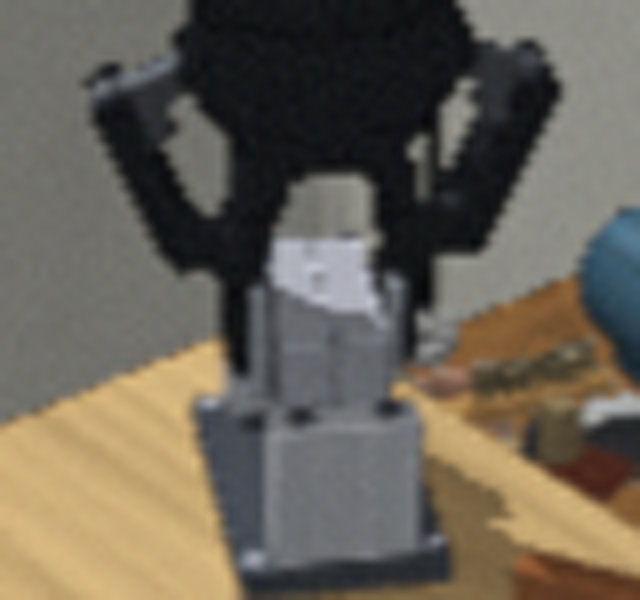

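The pair is now between the stops with no contact force (stop at (340,490), pair at (335,340)). I continue down.

Emit:
{"api": "step_arm", "payload": {"rows": [[[2.6, 0, 0, -0.6, 0], [2.6, 0, 0, -1.2, 0], [2.6, 0, 0, -1.8, 0], [2.6, 0, 0, -2.3, 0], [2.6, 0, 0, -2.6, 0], [2.6, 0, 0, -2.8, 0], [2.6, 0, 0, -2.8, 0]]]}}

```text
time: 19.35
tool_pos: [632.4, 308.5, 91.2]
tcp_rot: [3.046, 1.571, 2.517]
wrist_force: [-0.3, 0.0, -4.4]
finger_gap: 30.8
```

Emit:
{"api": "step_arm", "payload": {"rows": [[[2.6, 0, 0, -0.1, 0], [2.6, 0, 0, -0.2, 0], [2.6, 0, 0, -0.25, 0], [2.6, 0, 0, -0.25, 0]]]}}

```text
time: 19.85
tool_pos: [632.4, 308.5, 88.8]
tcp_rot: [2.83, 1.571, 2.301]
wrist_force: [0.1, 0.6, -5.1]
finger_gap: 31.1
```

Emit:
{"api": "step_arm", "payload": {"rows": [[[2.6, 0, 0, -0.05, 0], [2.6, 0, 0, -0.08, 0], [2.6, 0, 0, -0.08, 0]]]}}

```text
time: 20.23
tool_pos: [632.5, 308.5, 88.7]
tcp_rot: [1.51, 1.57, 0.981]
wrist_force: [-4.6, -2.0, 6.8]
finger_gap: 31.0
```

Contact. Now I release.

Emit:
{"api": "step_arm", "payload": {"rows": [[[2.6, 0, 0, 0, 0], [2.6, 0, 0, 0, 0], [3.2, 0, 0, 0, 0], [3.4, 0, 0, 0, 0], [3.8, 0, 0, 0, 0], [4.5, 0, 0, 0, 0], [5.5, 0, 0, 0, 0], [5.5, 0, 0, 0, 0], [5.5, 0, 0, 0, 0]]], "grip_force": 20}}

```text
time: 21.35
tool_pos: [632.4, 308.5, 88.0]
tcp_rot: [3.056, 1.571, 2.527]
wrist_force: [0.1, -0.1, 0.1]
finger_gap: 55.4
```

Emit:
{"api": "step_arm", "payload": {"rows": [[[5.5, 0, 0, 0.5, 0], [5.5, 0, 0, 2, 0], [5.5, 0, 0, 5, 0], [5.5, 0, 0, 9, 0], [5.5, 0, 0, 13, 0], [5.5, 0, 0, 16, 0], [5.5, 0, 0, 16, 0]]]}}

```text
time: 22.22
tool_pos: [633.1, 308.5, 251.3]
tcp_rot: [0.926, 1.566, 0.397]
wrist_force: [-0.2, 0.1, -0.4]
finger_gap: 55.2
```

Emit:
{"api": "step_arm", "payload": {"rows": [[[5.5, -3, 3, 0, 0], [5.5, -7, 6, 0, 0], [5.5, -11, 9, 0, 0], [5.5, -15, 12, 0, 0], [5.5, -19, 15, 0, 0], [5.5, -23, 18, 0, 0], [5.5, -26, 20, 0, 0], [5.5, -28, 21, 0, 0], [5.5, -29, 21, 0, 0], [5.5, -29, 21, 0, 0]]]}}

```text
time: 23.48
tool_pos: [342.4, 518.1, 248.1]
tcp_rot: [-1.502, 1.571, -2.031]
wrist_force: [-0.3, 0.2, 0.6]
finger_gap: 54.8
```

```bash
python3 - <<'E'
from seg import *
a=viewer.grab_frame("top");b=viewer.grab_frame("scene")
M["pair"]=[box(-16,16,-31,31,10,46)]
for q in ([a,b],[a],[b]): print("pair",np.round(fit(q,"pair",(632,308.5,-.53))[0],2))
print("scene jig",np.round(fit([b],"jig",(632,308,-.53))[0],2))
for n in("flux_pot","yellow_pot"): print(n,[ray(p,viewer.pinpoint(p,n)[0]["location"],60).round() for p in(a,b)])
f=[cv2.resize(x["frame"][y0:y0+80,x0:x0+66,::-1],None,fx=6,fy=6,interpolation=cv2.INTER_CUBIC) for x,x0,y0 in((a,190,130),(b,230,125))]
cv2.imwrite("pics/j.png",np.hstack(f)); print(env.get_obs()["tool_pos"],env.get_obs()["time"])
E
```

```text
pair [629.17 304.54  -0.64]
pair [629.48 304.    -0.63]
pair [630.13 305.99  -0.65]
scene jig [ 6.3096e+02  3.0641e+02 -5.4000e-01]
flux_pot [array([493., 216.,  60.]), array([496., 221.,  60.])]
yellow_pot [array([481., 117.,  60.]), array([478., 116.,  60.])]
[343.02327506 518.13156935 247.92180662] 23.775
```

View pics/j.png

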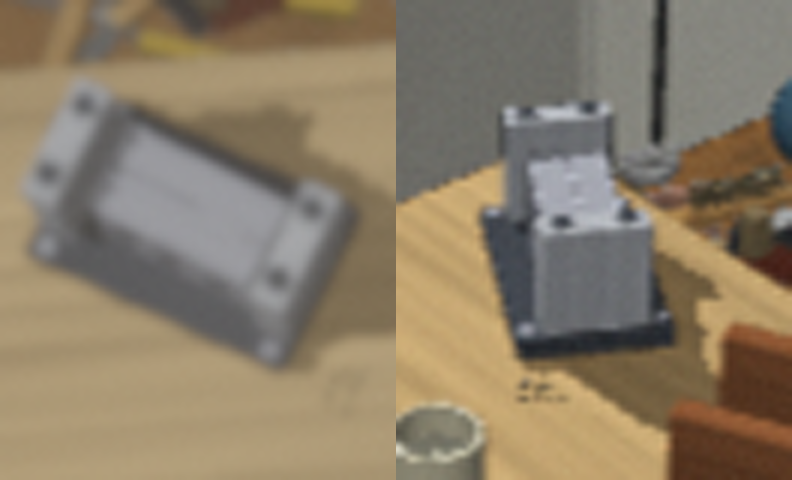

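The picture shows the pair upright, side by side between the stops (top: pair (190,205); scene: pair tops (575,185)). The full-box fit is pulled by stop edges. I'll run one narrower check on the seam and long top edges, and check the pots by image registration.

```bash
python3 - <<'E'
from h import *
from scipy.optimize import minimize
a=viewer.grab_frame("top");b=viewer.grab_frame("scene")
for n,p,cs in(("top",a,[(250,212,290,246),(305,220,335,248)]),("scene",b,[(225,188,250,222),(250,222,275,250)])):
    o=cv2.resize(cv2.imread(f"pics/{n}0.png"),(512,384),interpolation=cv2.INTER_AREA);g=lambda f,c:cv2.GaussianBlur(cv2.cvtColor(f,cv2.COLOR_BGR2GRAY),(0,0),1)[c[1]:c[3],c[0]:c[2]].astype(np.float32)
    for c in cs: A,B=g(o,c),g(np.ascontiguousarray(p["frame"][:,:,::-1]),c);print(n,"pot shift px",np.round(cv2.phaseCorrelate(A,B,cv2.createHanningWindow(A.shape[::-1],cv2.CV_32F))[0],2))
def loc(pose,L):
    x,y,t=pose;c,s=np.cos(t),np.sin(t);return L@np.array([[c,s,0],[-s,c,0],[0,0,1]])+[x,y,60]
u=np.linspace(-1,1,25)
ln=lambda x=None,y=None,z=0,h=1:np.c_[np.full(25,x) if x is not None else u*h,np.full(25,y) if y is not None else u*h,np.full(25,z)]
pair=[ln(x=x,z=46,h=22) for x in(-16,16)]
jig=[ln(y=y,z=58,h=22) for y in(-49,-35,35,49)]+[np.c_[np.full(25,x),y+u*7,np.full(25,58)] for x in(-22,22) for y in(-42,42)]+[ln(x=x,z=10,h=50) for x in(-32,32)]
for n,p in(("top",a),("scene",b)):
    g=cv2.GaussianBlur(p["frame"],(0,0),.8).astype(np.float32)
    m=np.sqrt(sum(cv2.Sobel(g[:,:,c],cv2.CV_32F,1,0)**2+cv2.Sobel(g[:,:,c],cv2.CV_32F,0,1)**2 for c in range(3)))
    for k,L in(("jig",jig),("pair",pair)):
        def f(v):
            s=0
            for l in L:
                q=np.float32([proj(p,X) for X in loc(v,l)]);s-=cv2.remap(m,q[:,:1].copy(),q[:,1:].copy(),1).mean()
            return s
        s=np.array([631.5,307.5,-.53]);
        if k=="jig":
            r=minimize(f,s,method="Nelder-Mead",options=dict(initial_simplex=[s,s+[2,0,0],s+[0,2,0],s+[0,0,.04]])).x;J=r;print(n,k,r.round(2))
        else: # across offset and yaw only, in jig frame
            e=np.array([np.cos(J[2]),np.sin(J[2]),0]);h=lambda w:f(J+w[0]*e+[0,0,w[1]])
            w0=min((h((d,t)),d,t) for d in np.arange(-6,6.1,1) for t in np.arange(-.12,.13,.04))[1:]
            w=minimize(h,w0,method="Nelder-Mead",options=dict(initial_simplex=[w0,(w0[0]+1,w0[1]),(w0[0],w0[1]+.03)])).x;print(n,"pair off x mm, yaw",w.round(3))
E
```

```text
top pot shift px [-0.2  -0.09]
top pot shift px [0.01 0.02]
scene pot shift px [ 0.64 -0.02]
scene pot shift px [0.6  0.01]
top jig [ 6.3204e+02  3.0940e+02 -5.1000e-01]
top pair off x mm, yaw [ 0.134 -0.033]
scene jig [ 6.3019e+02  3.0701e+02 -5.2000e-01]
scene pair off x mm, yaw [ 0.671 -0.072]
```

The pair is within 1 mm of centre and close to parallel, and the pots have not moved. Handing in.

```bash
python3 -c "
from h import *
print(order.hand_in(), env.get_obs()['time'])"
```

```text
the job is handed in; nothing more can be done
the job is handed in; nothing more can be done
```

I lifted both parallels out of the keeper in one grasp by their ends and stood them side by side on the mat. I let go, took the pair again across its long sides, and set it down between the jig stops. I then released it and moved the arm well clear. The robot clock read about 24 s at the last check.

- **Position in the jig:** The last pictures show both bars upright, side by side and lengthwise from stop to stop. The edge check put the pair 0.1 mm (top view) and 0.7 mm (scene view) off the centre line.
- **Forces:** The wrist force I read stayed below about 12 N throughout, with about 7 N at set-down in the jig.

Some checks disagreed:

- **Pair angle:** The edge check gave the pair's angle to the jig as about -2° in the top view and -4° in the scene view. The gripper angle at release was within 1° of the jig. I trusted the gripper, because its pads held both bars flat.
- **Box fits:** Two full-box fits locked on to wrong edges, one while carrying the pair and one on the final pose, so I rejected them.
- **Pots:** The networks put the pots up to 7 mm from where they first reported them. Image registration showed at most 0.2 px of movement in the top view. In the scene view both pots shifted by the same 0.6 px, which I took as an artefact. I judged the pots unmoved.

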